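Put the pot away under the wire shelf

TASK

Lift the steel pot off the warming stand by its overhead handle, set it down upright on the open counter clear of the wire shelf, and let go. Then take it by its long side handle and slide it in through an open end of the wire shelf until the whole round body stands on the counter beneath the shelf, with the long handle sticking straight out of that end. Do not drop or tip the pot, and leave the jars on the shelf and the mug, mill and bottle where they are.

Things in the scene. Friction and masses are not known exactly. Their poses are not given: they have to be found in the camera images.
- pot: Steel pot with fixed lid, one rigid piece, 0.3 to 0.65 kg: round body 90 mm in diameter, lid 96 mm high, 152 mm high with the overhead handle. Origin at the centre of its underside, z up. +x points along the long side handle; the overhead handle runs along y. It starts on the warming stand, underside 60 mm above the counter, long handle roughly towards the robot.
- pot_bail (a point): Middle of the overhead handle's black grip, on the pot's axis 145 mm above its underside. The grip is a bar 14 mm wide, 14 mm high, 56 mm long along the pot's y, on two thin steel arms at y = +/-38 mm; 42 mm free between bar and lid.
- pot_stick (a point): Gripping point on the black long side handle, 120 mm from the pot's axis along its +x and 66 mm above its underside. The handle is a bar 18 mm wide and 14 mm high, level, reaching from the body out to 150 mm from the axis.
- stand: Low black metal warming stand, fixed, 120 mm across, flat cross-shaped top 60 mm above the counter; origin on the counter at its centre. It stands to the left or right of the robot's middle, on the other side from the wire shelf.
- riser: Black wire shelf (small table of bars), fixed, two jars on top. 190 mm along its x, 170 mm along its y; shelf underside 170 mm, top 180 mm high. Origin on the counter under its centre. Ends facing its +y and -y are open, 174 mm between the 8 mm legs; sides facing +x and -x are closed by a bar 50 mm up. Left or right of the robot; open counter before the end facing the stand.
- jar_tall: Amber glass jar, 48 mm diameter, 100 mm tall, on top of the wire shelf; origin at its underside. Leave alone.
- jar_short: Reddish-brown jar with black cap, 54 mm diameter, 70 mm tall, on top of the wire shelf; origin at its underside. Leave alone.
- mug: White mug, 80 mm diameter, 90 mm tall, on the far side of the counter; origin at its underside. Leave alone.
- mill: Dark wooden pepper mill, 54 mm diameter, 155 mm tall, on the far side of the counter; origin at its underside. Leave alone.
- oil: Green glass bottle, 60 mm diameter, 200 mm tall, on the far side of the counter; origin at its underside. Leave alone.
Not all that is in view belongs to the job. What is shaped like the pot but red is not meant.

How it is judged:
On the way, in this order (a step that is already met when the one before it is completed fails the run):
1. the pot is lifted at least 15 mm off the stand, held by its overhead handle (tool within 50 mm of its grip) (height (world z) of pot above 0.075 m and distance between the grasp point and pot_bail below 0.05 m and contact force between the fingers and pot above 1 N), for 0.2 s.
2. the pot stands upright on the counter, clear of the wire shelf (its axis more than 120 mm from the shelf's centre), let go and at rest (height (world z) of pot below 0.006 m and angle between pot's own z axis and vertical below 0.1 rad and horizontal distance between pot and riser above 0.12 m and contact force between the fingers and pot below 0.1 N and linear speed of pot below 0.03 m/s), for 0.3 s.
3. the pot is held by its long side handle (tool within 60 mm of its gripping point) (distance between the grasp point and pot_stick below 0.06 m and contact force between the fingers and pot above 1 N), for 0.2 s.
At the end, for the whole second after the job is handed in: Pot let go, at rest, upright (0.1 rad), underside within 6 mm of the counter; its axis within 50 mm of the shelf's centre along the shelf's x and 45 mm along its y (body beneath the shelf); long handle within 0.45 rad of the shelf's y, either way, so it sticks out of an open end (height (world z) of pot below 0.006 m and angle between pot's own z axis and vertical below 0.1 rad and x of pot in the frame of riser between -0.05 and 0.05 m and y of pot in the frame of riser between -0.045 and 0.045 m and angle between the x axis of pot and the y axis of riser, either way round below 0.45 rad and linear speed of pot below 0.02 m/s and contact force between the fingers and pot below 0.1 N); the robot touches nothing.
It fails at once if the pot is tipped by more than 0.6 rad (angle between pot's own z axis and vertical above 0.6 rad).
It fails at once if the pot is dropped (moving faster than 0.45 m/s while the fingers do not touch it) (contact force between the fingers and pot below 0.05 N and linear speed of pot above 0.45 m/s).
It fails at once if a jar, the mug, the mill or the bottle is moved by more than 40 mm (distance of any of jar_tall, jar_short, mug, mill, oil from where it was at the start of the episode above 0.04 m).
It fails at once if an upright bystander is knocked over (angle between any of jar_tall, jar_short, mug, mill, oil's own z axis and vertical above 0.5 rad).
It also fails if it takes over 53 s, if anything falls off the work surface, if the arm or the gripper's body presses on something with over 40 N, if the wrist force passes 120 N, or if a joint passes its speed limit or range.

ROBOT

A 7-joint arm with a two-finger parallel gripper is mounted at the origin on the work surface. World frame = base frame: x ahead of the robot, y to its left, z up, the work surface at z = 0. Lengths are in m, angles in rad, forces in N, time in s.
With the tool pointing down it reaches from about 0.4 to 0.85 m from the base axis. Payload 10.4 kg.
Tool frame: the origin (TCP) lies midway between the tips of the shut fingers; the grasp point (between the pads) lies r.grip_point_offset behind it (r.grip_point_offset is the distance from the TCP to the grasp point, in m); z points along the fingers, y is the line along which they close (so a half turn about z gives the same grasp; the last joint's range is limited). The gripper opens to 87 mm and grips with 3 to 60 N. Pads are 19 mm wide; open, the fingers measure 117 mm over their backs; the gripper's body (75 mm by 190 mm) begins 51 mm behind the grasp point.
Start: joints at [1.303, 0.332, -0.065, 1.46, 0.022, 1.35, -0.088], TCP at [0.151, -0.606, 0.223] pointing down, gripper open.
Joint ranges: [-2.6, 2.6], [-0.5, 2.12], [-1.47, 1.34], [0.16, 2.42], [-1.27, 4.41], [0.06, 2.06], [-2.6, 2.6]. Speed limits (rad/s): [2.22, 2.22, 2.79, 2.79, 3.14, 3.14, 3.14].

INTERFACE

Orientations are given as a unit quaternion [x, y, z, w].
In Python, from bench import r gives the robot as it stands.
- The arm moves only by the tool play_rows, never from a script. Its arguments are lists of equal length, an entry for each row: "claw": the closure, from 0 (fully open) to 1 (shut); "delta_pos": the shift along the tool's x, y, z scaled (see below), a list of three; "delta_rot": the turn, a rotation vector about the tool's x, y, z scaled (see below), a list of three. A call has 1 to 8 rows; each row shifts and turns the commanded pose from where the row before left it, along the tool's axes as they then stand; what a row does not reach is not made up. The controller multiplies each number of a shift by 200 mm and each number of a turn by pi rad. A row lasts 1/10 s, in which the tool goes at most 50 mm and 8.59 degrees, less where a joint would pass 70% of its speed; a pose out of reach is approached as far as the arm can. A call with a number of a shift or a turn outside -1 to 1 is refused whole. A call with a gripper value outside its range is refused whole. The fingers move at their own pace and stop on an object; "squeeze" is the grip in N (left out, the last holds). Time passes only in rows, so rows that do not move let the fingers close. It gives the time, the measured TCP pose, the force, the opening and the grip force at its end, in the units of the state.
- r.read_state(): the state, without advancing time (a new reading comes with each control period).
- r.camera(name): name is "scene" or "top" or "wrist"; returns a dict with "pixels" (400x640x3 uint8, red, green, blue), "camera_matrix" (3x3 intrinsics, pixels), "D" ([k1, k2, p1, p2, k3] as OpenCV has them; the pictures are not rectified), "cam_to_world" (4x4, takes a point from camera to world coordinates); the wrist camera has in their place "hand_eye" (4x4, takes a point from camera to tool coordinates, whose origin is the TCP and whose axes are the flange's). Camera axes: x right, y up, looking along -z (the intrinsics and any distortion apply to the point x, -y, -z); pixel columns grow to the right and rows downward; lengths in m; the calibration is good to about 2 mm. A picture is of the moment at which its call begins: read the wrist's pose just before it. There is no depth.
- r.close_job(): hands the job in; it is judged then, once.
The state is a dict: "time": time; "joint_positions": joint angles; "joint_vel": joint speeds; "joint_torque": joint torques, N m; "ee_pos": TCP position; "eef_rot": TCP orientation; "ft_force": force on the tool from outside, world axes, zero at the start; "torque": the same for the moment, N m; "width": finger opening in m; "grip_force": force on a finger pad.
Only numpy, scipy, OpenCV 4.12 (cv2) and the standard library are available. Lean on these libraries where they do the work, as an engineer would, in place of code of your own. Each camera call takes 0.05 s, during which the arm holds its last target. There are 200 camera calls.

## Working session

There is one attempt and no reset: what is moved stays moved. The work goes in short steps, Python scripts to look and compute and a tool call to move; the robot and the scene stay as the last step left them, time stands still between calls to the robot, and variables do not carry over. Pictures are saved under pics/ and viewed, at most 10 in all, crops included, and the job is handed in when it is done.

Besides the shell and the picture viewer there is one more tool, called after "Request:" by a JSON object that holds its "fn" and its "kwargs". play_rows: Moves the arm, as the interface text tells. Shifts and turns lie within -1 to 1; 1 stands for 200 mm of shift or pi rad of turn. Its arguments: {"type":"object","properties":{"claw":{"type":"array"},"delta_pos":{"type":"array"},"delta_rot":{"type":"array"},"squeeze":{"type":"number"}},"required":["claw","delta_pos","delta_rot"]}

```bash
mkdir -p pics; ls; python3 - <<'E'
from bench import r
import cv2,numpy as np
s=r.read_state();print(s,r.grip_point_offset)
for n in ("scene","top"):
    c=r.camera(n);cv2.imwrite(f"pics/{n}0.png",c["pixels"][:,:,::-1])
    np.savez(f"{n}0.npz",**c)
    print(n,c["camera_matrix"],c["D"],c["cam_to_world"])
E
```

```text
pics
{'time': 0.0, 'joint_positions': array([ 1.30338752,  0.3328661 , -0.06467989,  1.4609536 ,  0.02161412,
        1.34993857, -0.08849589]), 'joint_vel': array([-0.0015721 , -0.00020444, -0.00096945,  0.00037323, -0.00149055,
        0.00105303, -0.00095836]), 'joint_torque': array([ 1.47778819e-04, -6.23255754e+01,  2.46335648e-02, -3.89891589e+01,
       -6.15040166e-02,  3.98634619e-02,  1.65553897e-04]), 'ee_pos': array([ 0.15135942, -0.60597632,  0.22175166]), 'eef_rot': array([ 9.92517085e-01,  1.22103628e-01, -1.34656040e-04, -7.22466199e-04]), 'ft_force': array([-0.23572704,  0.59634092, -0.21674181]), 'torque': array([ 0.00078098, -0.02408743,  0.00146047]), 'grip_force': 0.0, 'width': 0.0871535565345358} 0.0187
scene [[482.35951418   0.         318.70152309]
 [  0.         482.35951418 201.12353052]
 [  0.           0.           1.        ]] [0.02085223 0.         0.         0.         0.        ] [[ 0.54166118 -0.67715516  0.49806029  1.25043417]
 [ 0.84046295  0.42569594 -0.33526855 -0.41568554]
 [ 0.01500659  0.60020318  0.79970679  1.3105713 ]
 [ 0.          0.          0.          1.        ]]
top [[445.04530659   0.         320.36501599]
 [  0.         445.04530659 191.58731729]
 [  0.           0.           1.        ]] [-0.10005185  0.          0.          0.          0.        ] [[ 2.70348516e-02  9.98408195e-01 -4.94994256e-02  4.49040865e-01]
 [-9.99633649e-01  2.69373848e-02 -2.63521469e-03  7.05308848e-02]
 [-1.29763487e-03  4.95525341e-02  9.98770676e-01  1.52028394e+00]
 [ 0.00000000e+00  0.00000000e+00  0.00000000e+00  1.00000000e+00]]
```

View pics/scene0.png

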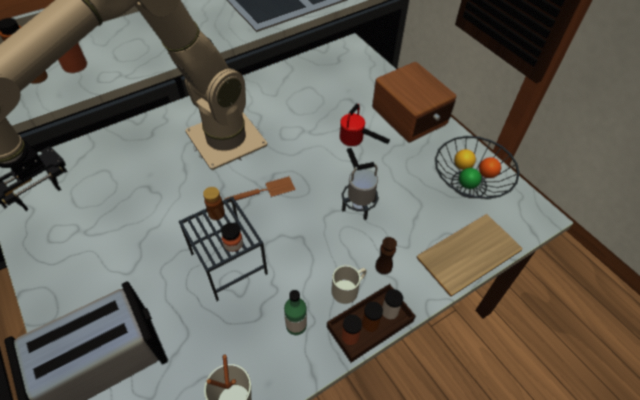

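View pics/top0.png

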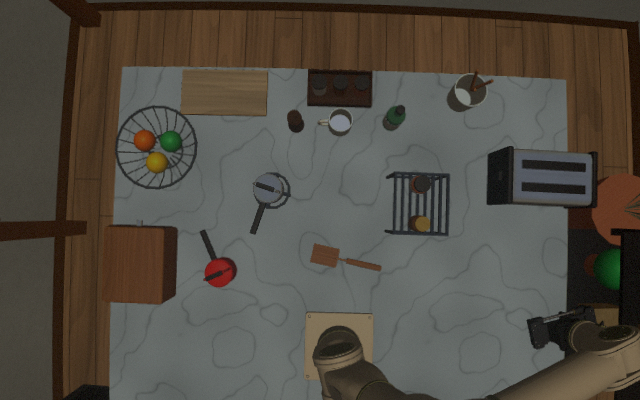

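Candidates in the top picture: the steel pot on the black stand at (268,188), and the red pot at (218,270), which is a decoy. I choose the steel one. The shelf is at (420,203), with jars at (422,185) and (420,223).

```bash
python3 - <<'E'
import cv2
a=cv2.imread("pics/top0.png")
p=cv2.resize(a[160:245,235:305],None,fx=5.7,fy=5.7,interpolation=cv2.INTER_CUBIC)
q=cv2.resize(a[160:245,380:450],None,fx=5.7,fy=5.7,interpolation=cv2.INTER_CUBIC)
cv2.imwrite("pics/crop1.png",cv2.convertScaleAbs(cv2.hconcat([p,q]),alpha=1.5)); print(p.shape)
E
```

```text
(484, 399, 3)
```

View pics/crop1.png

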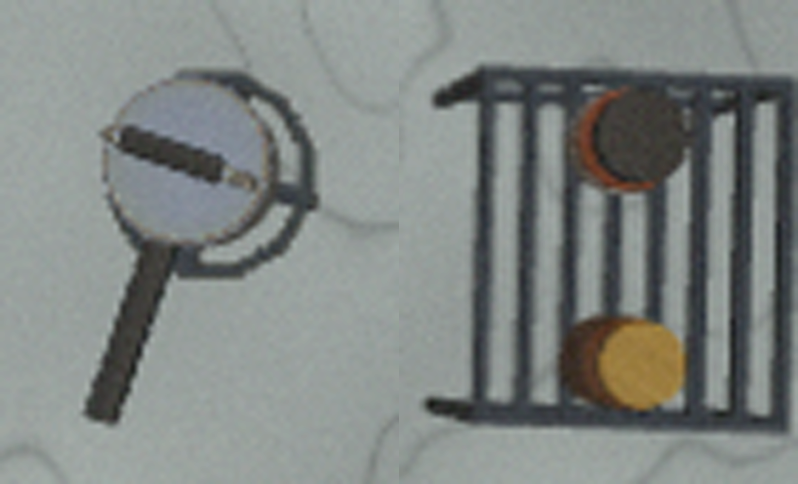

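Left: the steel pot, silver lid and overhead grip from crop (122,135) to (222,172), long handle ending at (102,418), so the choice is right. Right: the shelf top with corners at (477,68), (797,80), (790,430), (472,415).

```bash
cat > h.py <<'E'
import cv2,numpy as np
from scipy.spatial.transform import Rotation as R
def ray(c,uv,z):
    p=cv2.undistortPoints(np.array([[uv]],float),c["camera_matrix"],c["D"])[0,0]
    T=c["cam_to_world"];d=T[:3,:3]@[p[0],-p[1],-1];o=T[:3,3]
    return o+d*(z-o[2])/d[2]
def proj(c,P):
    T=np.linalg.inv(c["cam_to_world"]);q=T[:3,:3]@np.array(P)+T[:3,3]
    q=np.array([[q[0],-q[1],-q[2]]])
    return cv2.projectPoints(q,np.zeros(3),np.zeros(3),c["camera_matrix"],c["D"])[0].ravel()
E
python3 - <<'E'
from h import *
c=dict(np.load("top0.npz"))
f=lambda x,y,x0:(x0+x/5.7-.4,160+y/5.7-.4)
g1=ray(c,f(122,135,235),.212);g2=ray(c,f(222,172,235),.212)
h=ray(c,f(102,418,235),.133);h0=ray(c,f(155,247,235),.133)
print("bail",g1,g2,(g1+g2)/2,"len",np.hypot(*(g1-g2)[:2]))
print("handle end",h,h0)
b=(g1+g2)/2;d=(h-b)[:2];print("d",np.hypot(*d),"yaw",np.degrees(np.arctan2(d[1],d[0])),"bail perp",np.degrees(np.arctan2(*(g1-g2)[1::-1])))
lid=ray(c,f(190,158,235),.156);print("lid",lid)
q=[ray(c,f(x-399,y,380),.18) for x,y in[(477,68),(797,80),(790,430),(472,415)]]
print(np.array(q),np.mean(q,0));
for i in range(4):
    e=q[i]-q[i-1];print(np.hypot(*e[:2]),np.degrees(np.arctan2(e[1],e[0])))
E
```

```text
bail [0.53329334 0.26462921 0.212     ] [0.51550323 0.21207489 0.212     ] [0.52439829 0.23835205 0.212     ] len 0.055483724109527476
handle end [0.38309091 0.28219568 0.133     ] [0.47739447 0.25609958 0.133     ]
d 0.1479528220165217 yaw 162.76238063434744 bail perp 71.29858314384852
lid [0.52544383 0.2356816  0.156     ]
[[ 0.58225618 -0.145168    0.18      ]
 [ 0.58081562 -0.31753048  0.18      ]
 [ 0.39422566 -0.31641319  0.18      ]
 [ 0.39828478 -0.14613165  0.18      ]] [ 0.48889556 -0.23131083  0.18      ]
0.18397392182203404 0.3001139790846091
0.17236849714038868 -90.47885040797468
0.1865933029906065 179.65692026662288
0.17032991371707096 88.63446058345383
```

```bash
cat >> h.py <<'E'
def plan(r,ways):
    """ways: list of (pos, yaw of tool y in deg, rows); prints rounded rows from the present pose, tool kept pointing down"""
    s=r.read_state();p=s["ee_pos"].copy();M=R.from_quat(s["eef_rot"]).as_matrix();rows=[]
    print("now",p.round(4),"yaw",np.degrees(np.arctan2(M[1,1],M[0,1])).round(2),"tilt",np.degrees(np.arccos(-M[2,2])).round(2))
    for P,yw,n in ways:
        P=np.array(P);y=np.radians(yw);Y=np.array([np.cos(y),np.sin(y),0]);Z=np.array([0,0,-1.])
        G=np.c_[np.cross(Y,Z),Y,Z]
        for k in range(n,0,-1):
            d=np.round(M.T@((P-p)/k)/.2/.005)*.005; w=np.round(R.from_matrix(M.T@G).as_rotvec()/k/np.pi/.001)*.001
            rows.append((d,w)); p=p+M@d*.2; M=M@R.from_rotvec(w*np.pi).as_matrix()
    for i in range(0,len(rows),8):
        b=rows[i:i+8];f=lambda j:str([[float(round(v,3))+0.0 for v in x[j]] for x in b]).replace(" ","")
        print(len(b),f(0),f(1))
    print("end",p.round(4))
E
python3 - <<'E'
from h import *;from bench import r
plan(r,[([.20,-.59,.40],-76,4),([.47,-.18,.42],-40,12),([.525,.237,.30],-18,12)])
E
```

```text
now [ 0.1514 -0.606   0.2218] yaw -75.97 tilt 0.07
8 [[0.065,-0.005,-0.225],[0.065,-0.005,-0.22],[0.065,-0.005,-0.225],[0.06,-0.005,-0.22],[0.15,-0.14,-0.01],[0.16,-0.13,-0.01],[0.165,-0.12,-0.01],[0.17,-0.115,-0.01]] [[0.0,0.0,0.0],[0.0,0.0,0.0],[0.0,0.0,0.0],[0.0,0.0,0.0],[0.0,0.0,-0.017],[0.0,0.0,-0.017],[0.0,0.0,-0.017],[0.0,0.0,-0.017]]
8 [[0.175,-0.105,-0.005],[0.18,-0.095,-0.01],[0.185,-0.085,-0.005],[0.19,-0.075,-0.01],[0.195,-0.065,-0.005],[0.195,-0.055,-0.01],[0.2,-0.04,-0.005],[0.205,-0.035,-0.01]] [[0.0,0.0,-0.016],[0.0,0.0,-0.017],[0.0,0.0,-0.016],[0.0,0.0,-0.017],[0.0,0.0,-0.016],[0.0,0.0,-0.017],[0.0,0.0,-0.016],[0.0,0.0,-0.017]]
8 [[0.15,-0.095,0.05],[0.15,-0.09,0.05],[0.155,-0.085,0.05],[0.155,-0.08,0.05],[0.16,-0.075,0.05],[0.16,-0.07,0.05],[0.16,-0.065,0.05],[0.165,-0.06,0.05]] [[0.0,0.0,-0.01],[0.0,0.0,-0.01],[0.0,0.0,-0.01],[0.0,0.0,-0.01],[0.0,0.0,-0.01],[0.0,0.0,-0.01],[0.0,0.0,-0.01],[0.0,0.0,-0.01]]
4 [[0.165,-0.055,0.05],[0.17,-0.045,0.05],[0.17,-0.045,0.05],[0.17,-0.035,0.055]] [[0.0,0.0,-0.011],[0.0,0.0,-0.01],[0.0,0.0,-0.011],[0.0,0.0,-0.01]]
end [0.525  0.2373 0.2997]
```

Request:
{"fn": "play_rows", "kwargs": {"claw": [0,0,0,0,0,0,0,0], "delta_pos": [[0.065,-0.005,-0.225],[0.065,-0.005,-0.22],[0.065,-0.005,-0.225],[0.06,-0.005,-0.22],[0.15,-0.14,-0.01],[0.16,-0.13,-0.01],[0.165,-0.12,-0.01],[0.17,-0.115,-0.01]], "delta_rot": [[0,0,0],[0,0,0],[0,0,0],[0,0,0],[0,0,-0.017],[0,0,-0.017],[0,0,-0.017],[0,0,-0.017]]}}

```text
time: 0.9
ee_pos: [0.2909, -0.4515, 0.4083]
eef_rot: [0.974, 0.228, -0.0, -0.0]
ft_force: [0.9, -0.4, -0.1]
width: 0.0869
grip_force: 0.0
```

Request:
{"fn": "play_rows", "kwargs": {"claw": [0,0,0,0,0,0,0,0], "delta_pos": [[0.175,-0.105,-0.005],[0.18,-0.095,-0.01],[0.185,-0.085,-0.005],[0.19,-0.075,-0.01],[0.195,-0.065,-0.005],[0.195,-0.055,-0.01],[0.2,-0.04,-0.005],[0.205,-0.035,-0.01]], "delta_rot": [[0,0,-0.016],[0,0,-0.017],[0,0,-0.016],[0,0,-0.017],[0,0,-0.016],[0,0,-0.017],[0,0,-0.016],[0,0,-0.017]]}}

```text
time: 1.7
ee_pos: [0.4705, -0.1784, 0.4203]
eef_rot: [0.906, 0.424, -0.0, -0.0]
ft_force: [1.3, 0.4, -0.5]
width: 0.0876
grip_force: 0.0
```

Request:
{"fn": "play_rows", "kwargs": {"claw": [0,0,0,0,0,0,0,0], "delta_pos": [[0.15,-0.095,0.05],[0.15,-0.09,0.05],[0.155,-0.085,0.05],[0.155,-0.08,0.05],[0.16,-0.075,0.05],[0.16,-0.07,0.05],[0.16,-0.065,0.05],[0.165,-0.06,0.05]], "delta_rot": [[0,0,-0.01],[0,0,-0.01],[0,0,-0.01],[0,0,-0.01],[0,0,-0.01],[0,0,-0.01],[0,0,-0.01],[0,0,-0.01]]}}

```text
time: 2.5
ee_pos: [0.506, 0.0997, 0.34]
eef_rot: [0.846, 0.533, -0.0, 0.0]
ft_force: [1.1, -0.3, -0.3]
width: 0.0872
grip_force: 0.0
```

Request:
{"fn": "play_rows", "kwargs": {"claw": [0,0,0,0,0,0], "delta_pos": [[0.165,-0.055,0.05],[0.17,-0.045,0.05],[0.17,-0.045,0.05],[0.17,-0.035,0.055],[0,0,0],[0,0,0]], "delta_rot": [[0,0,-0.011],[0,0,-0.01],[0,0,-0.011],[0,0,-0.01],[0,0,0],[0,0,0]]}}

```text
time: 3.1
ee_pos: [0.5247, 0.2376, 0.2989]
eef_rot: [0.809, 0.588, -0.001, -0.0]
ft_force: [-0.2, 0.3, -0.0]
width: 0.0874
grip_force: 0.0
```

```bash
python3 - <<'E'
from h import *;from bench import r
s=r.read_state();c=r.camera("wrist");T=np.eye(4);T[:3,:3]=R.from_quat(s["eef_rot"]).as_matrix();T[:3,3]=s["ee_pos"]
c["cam_to_world"]=T@c["hand_eye"];c.pop("hand_eye");np.savez("w1.npz",**c)
cv2.imwrite("pics/w1.png",c["pixels"][:,:,::-1])
print(s["joint_positions"],proj(c,[.5249,.237,.212]),proj(c,[.383,.282,.133]))
plan(r,[([.525,.237,.186],-18,6)])
E
```

```text
[ 0.194609    0.30376359 -0.87233769  1.43511497  0.23073317  1.51050899
 -0.98190302] [320.71643508 210.47096019] [193.4672413  189.35691123]
now [0.5252 0.2365 0.2993] yaw -18.04 tilt 0.04
6 [[0.0,0.0,0.095],[0.0,0.0,0.095],[0.0,0.0,0.095],[0.0,0.0,0.095],[0.0,0.0,0.095],[0.0,0.0,0.09]] [[0.0,0.0,0.0],[0.0,0.0,0.0],[0.0,0.0,0.0],[0.0,0.0,0.0],[0.0,0.0,0.0],[0.0,0.0,0.0]]
end [0.5251 0.2365 0.1863]
```

View pics/w1.png

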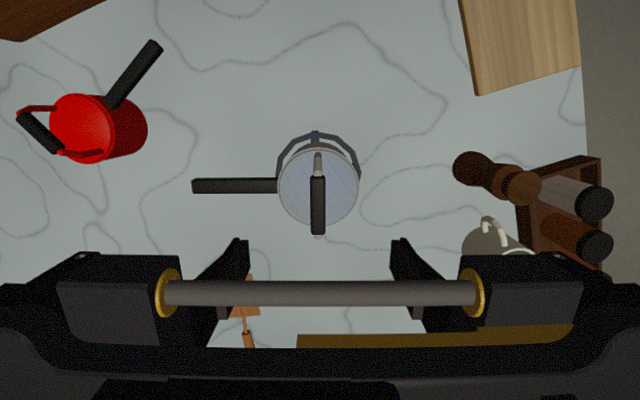

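The wrist view shows the pot's overhead grip upright from (318,178) to (318,234) between the fingers, and the long handle pointing left with its end at (192,186). It's within a few mm of the prediction, so I go down and grip.

Request:
{"fn": "play_rows", "kwargs": {"claw": [0,0,0,0,0,0,0,0], "delta_pos": [[0,0,0.095],[0,0,0.095],[0,0,0.095],[0,0,0.095],[0,0,0.095],[0,0,0.09],[0,0,0],[0,0,0]], "delta_rot": [[0,0,0],[0,0,0],[0,0,0],[0,0,0],[0,0,0],[0,0,0],[0,0,0],[0,0,0]]}}

```text
time: 3.95
ee_pos: [0.5256, 0.236, 0.1873]
eef_rot: [0.81, 0.587, 0.0, 0.0]
ft_force: [0.0, 0.1, -0.5]
width: 0.0867
grip_force: 0.0
```

Request:
{"fn": "play_rows", "kwargs": {"claw": [1,1,1,1,1,1,1,1], "delta_pos": [[0,0,0],[0,0,0],[0,0,0],[0,0,0],[0,0,0],[0,0,0],[0,0,0],[0,0,0]], "delta_rot": [[0,0,0],[0,0,0],[0,0,0],[0,0,0],[0,0,0],[0,0,0],[0,0,0],[0,0,0]], "squeeze": 35}}

```text
time: 4.75
ee_pos: [0.5251, 0.2371, 0.1865]
eef_rot: [0.809, 0.588, -0.0, 0.0]
ft_force: [-0.0, -0.6, 0.5]
width: 0.0308
grip_force: 0.0
```

```bash
python3 - <<'E'
from h import *;from bench import r
s=r.read_state();print(s["width"],s["grip_force"],s["ft_force"])
plan(r,[([.525,.237,.266],-18,8),([.49,.0,.266],-90,16),([.49,.0,.14],-90,8)])
E
```

```text
0.030838624092304034 0.0 [-0.01013072 -0.61895253  0.46029028]
now [0.5251 0.2371 0.1865] yaw -18.01 tilt 0.0
8 [[0.0,0.0,-0.05],[0.0,0.0,-0.05],[0.0,0.0,-0.05],[0.0,0.0,-0.05],[0.0,0.0,-0.05],[0.0,0.0,-0.05],[0.0,0.0,-0.05],[0.0,0.0,-0.045]] [[0.0,0.0,0.0],[0.0,0.0,0.0],[0.0,0.0,0.0],[0.0,0.0,0.0],[0.0,0.0,0.0],[0.0,0.0,0.0],[0.0,0.0,0.0],[0.0,0.0,0.0]]
8 [[-0.075,0.01,0.0],[-0.075,0.02,0.0],[-0.07,0.025,0.0],[-0.07,0.03,0.0],[-0.065,0.035,0.0],[-0.065,0.04,0.0],[-0.06,0.045,0.0],[-0.055,0.05,0.0]] [[0.0,0.0,0.025],[0.0,0.0,0.025],[0.0,0.0,0.025],[0.0,0.0,0.025],[0.0,0.0,0.025],[0.0,0.0,0.025],[0.0,0.0,0.025],[0.0,0.0,0.025]]
8 [[-0.05,0.055,0.0],[-0.05,0.055,0.0],[-0.045,0.06,0.0],[-0.04,0.065,0.0],[-0.035,0.065,0.0],[-0.025,0.07,0.0],[-0.02,0.07,0.0],[-0.02,0.07,0.0]] [[0.0,0.0,0.025],[0.0,0.0,0.025],[0.0,0.0,0.025],[0.0,0.0,0.025],[0.0,0.0,0.025],[0.0,0.0,0.025],[0.0,0.0,0.025],[0.0,0.0,0.025]]
8 [[0.0,0.0,0.08],[0.0,0.0,0.08],[0.0,0.0,0.08],[0.0,0.0,0.08],[0.0,0.0,0.075],[0.0,0.0,0.08],[0.0,0.0,0.075],[0.0,0.0,0.08]] [[0.0,0.0,0.0],[0.0,0.0,0.0],[0.0,0.0,0.0],[0.0,0.0,0.0],[0.0,0.0,0.0],[0.0,0.0,0.0],[0.0,0.0,0.0],[0.0,0.0,0.0]]
end [4.895e-01 4.000e-04 1.395e-01]
```

Request:
{"fn": "play_rows", "kwargs": {"claw": [1,1,1,1,1], "delta_pos": [[0,0,0],[0,0,0],[0,0,0],[0,0,0],[0,0,0]], "delta_rot": [[0,0,0],[0,0,0],[0,0,0],[0,0,0],[0,0,0]]}}

```text
time: 5.25
ee_pos: [0.5249, 0.2372, 0.1865]
eef_rot: [0.809, 0.588, -0.0, -0.0]
ft_force: [-1.3, 1.2, 0.8]
width: 0.0136
grip_force: 35.0
```

Request:
{"fn": "play_rows", "kwargs": {"claw": [1,1,1,1,1,1,1,1], "delta_pos": [[0,0,-0.05],[0,0,-0.05],[0,0,-0.05],[0,0,-0.05],[0,0,-0.05],[0,0,-0.05],[0,0,-0.05],[0,0,-0.045]], "delta_rot": [[0,0,0],[0,0,0],[0,0,0],[0,0,0],[0,0,0],[0,0,0],[0,0,0],[0,0,0]]}}

```text
time: 6.05
ee_pos: [0.5251, 0.2371, 0.2665]
eef_rot: [0.809, 0.588, 0.0, 0.0]
ft_force: [-0.9, 0.4, -4.6]
width: 0.0137
grip_force: 35.0
```

Request:
{"fn": "play_rows", "kwargs": {"claw": [1,1,1,1,1,1,1,1], "delta_pos": [[-0.075,0.01,0],[-0.075,0.02,0],[-0.07,0.025,0],[-0.07,0.03,0],[-0.065,0.035,0],[-0.065,0.04,0],[-0.06,0.045,0],[-0.055,0.05,0]], "delta_rot": [[0,0,0.025],[0,0,0.025],[0,0,0.025],[0,0,0.025],[0,0,0.025],[0,0,0.025],[0,0,0.025],[0,0,0.025]]}}

```text
time: 6.85
ee_pos: [0.5077, 0.1172, 0.266]
eef_rot: [0.952, 0.307, 0.0, 0.0]
ft_force: [-0.3, 0.3, -3.9]
width: 0.0135
grip_force: 34.9
```

Request:
{"fn": "play_rows", "kwargs": {"claw": [1,1,1,1,1,1,1,1], "delta_pos": [[-0.05,0.055,0],[-0.05,0.055,0],[-0.045,0.06,0],[-0.04,0.065,0],[-0.035,0.065,0],[-0.025,0.07,0],[-0.02,0.07,0],[-0.02,0.07,0]], "delta_rot": [[0,0,0.025],[0,0,0.025],[0,0,0.025],[0,0,0.025],[0,0,0.025],[0,0,0.025],[0,0,0.025],[0,0,0.025]]}}

```text
time: 7.65
ee_pos: [0.4895, 0.0, 0.2659]
eef_rot: [1.0, -0.002, 0.0, 0.0]
ft_force: [-0.2, 0.4, -3.4]
width: 0.0138
grip_force: 35.0
```

```bash
python3 - <<'E'
from h import *;from bench import r
s=r.read_state();print(s["width"],s["grip_force"],s["ft_force"],s["joint_positions"])
cv2.imwrite("pics/s1.png",r.camera("scene")["pixels"][:,:,::-1])
plan(r,[([.49,.0,.136],-90,10)])
E
```

```text
0.013756341319245453 34.95103603228927 [-0.24126616  0.38827043 -3.42900578] [ 0.50789869  0.0468629  -0.61368589  1.71278187  0.02753337  1.39037419
 -1.68409219]
now [ 0.4892 -0.0028  0.2658] yaw -90.62 tilt 0.08
8 [[0.0,0.0,0.065],[0.0,0.0,0.065],[0.0,0.0,0.065],[0.0,0.0,0.065],[0.0,0.0,0.065],[0.0,-0.005,0.065],[0.0,0.0,0.065],[0.0,-0.005,0.065]] [[0.0,0.0,0.0],[0.0,0.0,0.0],[0.0,0.0,0.0],[0.0,0.0,0.0],[0.0,0.0,-0.001],[0.0,0.0,0.0],[0.0,0.0,-0.001],[0.0,0.0,0.0]]
2 [[0.0,0.0,0.065],[0.005,-0.005,0.065]] [[0.0,0.0,-0.001],[0.0,0.0,0.0]]
end [0.4901 0.     0.1358]
```

View pics/s1.png

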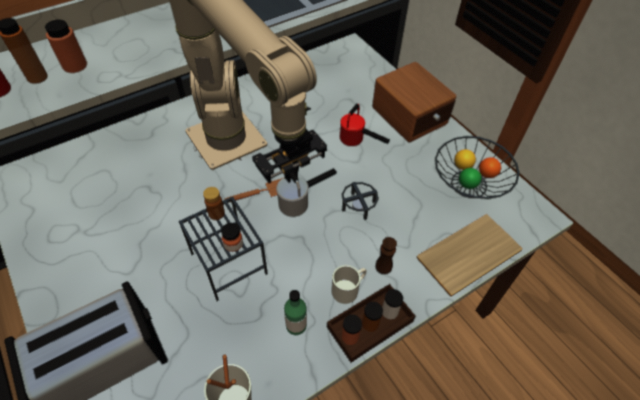

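The pot hangs level at (293,195), clear of the stand, with its handle pointing right (+y). Lowering it.

Request:
{"fn": "play_rows", "kwargs": {"claw": [1,1,1,1,1,1,1,1], "delta_pos": [[0,0,0.08],[0,0,0.08],[0,0,0.08],[0,0,0.08],[0,0,0.08],[0,0,0.08],[0,0,0.08],[0,0,0.08]], "delta_rot": [[0,0,0],[0,0,0],[0,0,0],[0,0,0],[0,0,0],[0,0,0],[0,0,0],[0,0,0]]}}

```text
time: 8.5
ee_pos: [0.4897, 0.0009, 0.1373]
eef_rot: [1.0, 0.001, 0.0, 0.0]
ft_force: [0.7, -0.4, -5.1]
width: 0.0136
grip_force: 35.0
```

Request:
{"fn": "play_rows", "kwargs": {"claw": [1,1,1,1,1], "delta_pos": [[0,0,0.02],[0,0,0.02],[0,0,0.01],[0,0,0],[0,0,0]], "delta_rot": [[0,0,0],[0,0,0],[0,0,0],[0,0,0],[0,0,0]]}}

```text
time: 9.0
ee_pos: [0.4899, 0.0004, 0.1281]
eef_rot: [1.0, -0.0, 0.0, 0.0]
ft_force: [0.0, -0.2, -4.4]
width: 0.0135
grip_force: 35.0
```

Request:
{"fn": "play_rows", "kwargs": {"claw": [1,1,1,1], "delta_pos": [[0,0,0.005],[0,0,0.005],[0,0,0],[0,0,0]], "delta_rot": [[0,0,0],[0,0,0],[0,0,0],[0,0,0]]}}

```text
time: 9.4
ee_pos: [0.4901, 0.0007, 0.1262]
eef_rot: [1.0, 0.0, 0.001, -0.0]
ft_force: [-0.5, 2.0, 3.8]
width: 0.0136
grip_force: 34.9
```

Contact felt. Releasing.

Request:
{"fn": "play_rows", "kwargs": {"claw": [0,0,0,0,0,0,0,0], "delta_pos": [[0,0,0],[0,0,0],[0,0,0],[0,0,0],[0,0,0],[0,0,0],[0,0,0],[0,0,0]], "delta_rot": [[0,0,0],[0,0,0],[0,0,0],[0,0,0],[0,0,0],[0,0,0],[0,0,0],[0,0,0]]}}

```text
time: 10.2
ee_pos: [0.4896, 0.0004, 0.1256]
eef_rot: [1.0, -0.0, 0.0, 0.0]
ft_force: [0.1, -0.7, 0.6]
width: 0.0694
grip_force: 0.0
```

Request:
{"fn": "play_rows", "kwargs": {"claw": [0,0,0,0,0,0,0,0], "delta_pos": [[0,0,-0.02],[0,0,-0.1],[0,0,-0.15],[0,0,-0.15],[0,0,-0.15],[0,0,-0.15],[0,0,0],[0,0,0]], "delta_rot": [[0,0,0],[0,0,0],[0,0,0],[0,0,0],[0,0,0],[0,0,0],[0,0,0],[0,0,0]]}}

```text
time: 11.0
ee_pos: [0.4898, 0.0004, 0.27]
eef_rot: [1.0, -0.0, 0.001, 0.0]
ft_force: [-0.0, 0.1, -0.6]
width: 0.087
grip_force: 0.0
```

```bash
python3 - <<'E'
from h import *;from bench import r
plan(r,[([.49,.25,.27],-0,11)])
E
```

```text
now [4.898e-01 4.000e-04 2.700e-01] yaw -90.01 tilt 0.07
8 [[0.0,-0.115,0.0],[0.015,-0.11,0.0],[0.03,-0.11,0.0],[0.045,-0.105,0.0],[0.06,-0.095,0.0],[0.075,-0.085,0.0],[0.085,-0.075,0.0],[0.095,-0.06,0.0]] [[0.0,0.0,-0.045],[0.0,0.0,-0.046],[0.0,0.0,-0.045],[0.0,0.0,-0.046],[0.0,0.0,-0.045],[0.0,0.0,-0.046],[0.0,0.0,-0.045],[0.0,0.0,-0.046]]
3 [[0.105,-0.045,0.0],[0.11,-0.03,0.0],[0.115,-0.015,0.0]] [[0.0,0.0,-0.045],[0.0,0.0,-0.046],[0.0,0.0,-0.045]]
end [0.49   0.2504 0.2699]
```

```bash
python3 - <<'E'
from h import *;from bench import r
plan(r,[([.49,.13,.24],0,11)])
E
```

```text
now [4.898e-01 4.000e-04 2.700e-01] yaw -90.01 tilt 0.07
8 [[0.0,-0.06,0.015],[0.01,-0.06,0.015],[0.015,-0.055,0.015],[0.025,-0.055,0.015],[0.03,-0.05,0.015],[0.04,-0.045,0.01],[0.045,-0.04,0.015],[0.05,-0.03,0.01]] [[0.0,0.0,-0.045],[0.0,0.0,-0.046],[0.0,0.0,-0.045],[0.0,0.0,-0.046],[0.0,0.0,-0.045],[0.0,0.0,-0.046],[0.0,0.0,-0.045],[0.0,0.0,-0.046]]
3 [[0.05,-0.025,0.015],[0.055,-0.015,0.01],[0.06,-0.005,0.015]] [[0.0,0.0,-0.045],[0.0,0.0,-0.046],[0.0,0.0,-0.045]]
end [0.4904 0.1301 0.24  ]
```

Request:
{"fn": "play_rows", "kwargs": {"claw": [0,0,0,0,0,0,0,0], "delta_pos": [[0,-0.06,0.015],[0.01,-0.06,0.015],[0.015,-0.055,0.015],[0.025,-0.055,0.015],[0.03,-0.05,0.015],[0.04,-0.045,0.01],[0.045,-0.04,0.015],[0.05,-0.03,0.01]], "delta_rot": [[0,0,-0.045],[0,0,-0.046],[0,0,-0.045],[0,0,-0.046],[0,0,-0.045],[0,0,-0.046],[0,0,-0.045],[0,0,-0.046]]}}

```text
time: 11.8
ee_pos: [0.4889, 0.0958, 0.2461]
eef_rot: [0.839, 0.544, -0.001, -0.0]
ft_force: [-0.8, 0.4, -0.2]
width: 0.087
grip_force: 0.0
```

Request:
{"fn": "play_rows", "kwargs": {"claw": [0,0,0,0,0], "delta_pos": [[0.05,-0.025,0.015],[0.055,-0.015,0.01],[0.06,-0.005,0.015],[0,0,0],[0,0,0]], "delta_rot": [[0,0,-0.045],[0,0,-0.046],[0,0,-0.045],[0,0,0],[0,0,0]]}}

```text
time: 12.3
ee_pos: [0.4898, 0.1296, 0.2388]
eef_rot: [0.709, 0.706, -0.001, -0.0]
ft_force: [-0.9, -0.7, -0.3]
width: 0.0873
grip_force: 0.0
```

```bash
python3 - <<'E'
from h import *;from bench import r
s=r.read_state();c=r.camera("wrist");T=np.eye(4);T[:3,:3]=R.from_quat(s["eef_rot"]).as_matrix();T[:3,3]=s["ee_pos"]
c["cam_to_world"]=T@c["hand_eye"];c.pop("hand_eye");np.savez("w2.npz",**c)
print(s["ee_pos"],s["joint_positions"])
t=r.camera("top");np.savez("t2.npz",**t)
a=cv2.resize(t["pixels"][140:280,250:460],(800,533),interpolation=cv2.INTER_CUBIC)[:,:,::-1]
cv2.imwrite("pics/t2.png",cv2.convertScaleAbs(a,alpha=1.5))
cv2.imwrite("pics/w2.png",c["pixels"][:,:,::-1])
E
```

```text
[0.48977503 0.12961282 0.23877781] [ 0.39990897  0.12960389 -0.80156333  1.70821008  0.09506244  1.34538416
 -0.4229928 ]
```

View pics/w2.png

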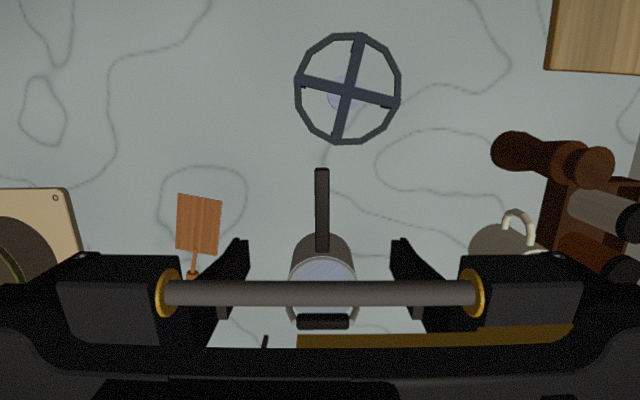

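View pics/t2.png

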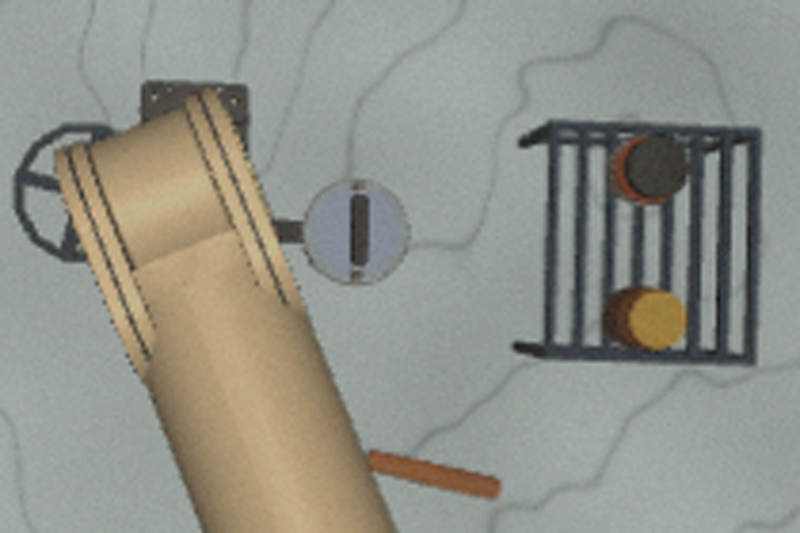

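The pot stands upright between stand and shelf. In the wrist view the long handle runs from (322,250) to its end at (321,169), and the stand ring is at (348,88). In the top crop the pot's grip is at (359,231) and the shelf corners at (551,122), (761,130), (755,363), (546,352).

```bash
python3 - <<'E'
from h import *
w=dict(np.load("w2.npz"));t=dict(np.load("t2.npz"))
print("handle end",ray(w,(321,169),.073),"near",ray(w,(322,248),.073))
print("stand edge",ray(w,(338,143),.06),"ctr",ray(w,(348,90),.06))
f=lambda x,y:(250+x*210/800-.4,140+y*140/533-.4)
print("bail",ray(t,f(359,231),.152),"lid",ray(t,f(356,231),.096))
print(np.mean([ray(t,f(*p),.18) for p in[(551,122),(761,130),(755,363),(546,352)]],0))
print([ray(t,f(*p),.18)[:2].round(3) for p in[(551,122),(761,130),(755,363),(546,352)]])
E
```

```text
handle end [0.4908941  0.15240419 0.073     ] near [0.49196904 0.05371485 0.073     ]
stand edge [0.5105579  0.18021421 0.06      ] ctr [0.52075148 0.23781589 0.06      ]
bail [0.4920527  0.00124131 0.152     ] lid [0.49374546 0.00092727 0.096     ]
[ 0.48907643 -0.23206098  0.18      ]
[array([ 0.582, -0.148]), array([ 0.58 , -0.317]), array([ 0.394, -0.315]), array([ 0.399, -0.148])]
```

Request:
{"fn": "play_rows", "kwargs": {"claw": [0,0,0,0,0,0,0,0], "delta_pos": [[0.04,0.005,0.12],[0,0,0.15],[0,0,0.15],[0,0,0.15],[0,0,0.15],[0,0,0.12],[0,0,0.08],[0,0,0.04]], "delta_rot": [[0,0,0],[0,0,0],[0,0,0],[0,0,0],[0,0,0],[0,0,0],[0,0,0],[0,0,0]]}}

```text
time: 13.2
ee_pos: [0.4907, 0.1374, 0.0463]
eef_rot: [0.708, 0.706, -0.001, -0.0]
ft_force: [-0.6, 0.6, 0.1]
width: 0.087
grip_force: 0.0
```

Request:
{"fn": "play_rows", "kwargs": {"claw": [0.7,0.7,0.7,0.7,0.7,0.7,0.7,0.7], "delta_pos": [[0,0,0],[0,0,0],[0,0,0],[0,0,0],[0,0,0],[0,0,0],[0,0,0],[0,0,0]], "delta_rot": [[0,0,0],[0,0,0],[0,0,0],[0,0,0],[0,0,0],[0,0,0],[0,0,0],[0,0,0]], "squeeze": 20}}

```text
time: 14.0
ee_pos: [0.4912, 0.138, 0.0476]
eef_rot: [0.707, 0.707, -0.0, 0.0]
ft_force: [-0.2, -0.1, -0.3]
width: 0.0317
grip_force: 0.0
```

Request:
{"fn": "play_rows", "kwargs": {"claw": [0.85,0.9,0.95,1,1,1,1,1], "delta_pos": [[0,0,0],[0,0,0],[0,0,0],[0,0,0],[0,0,0],[0,0,0],[0,0,0],[0,0,0]], "delta_rot": [[0,0,0],[0,0,0],[0,0,0],[0,0,0],[0,0,0],[0,0,0],[0,0,0],[0,0,0]]}}

```text
time: 14.8
ee_pos: [0.4912, 0.138, 0.0476]
eef_rot: [0.707, 0.707, 0.0, 0.0]
ft_force: [0.3, -0.6, -0.9]
width: 0.0179
grip_force: 20.0
```

```bash
python3 - <<'E'
from h import *;from bench import r
plan(r,[([.489,-.084,r.read_state()["ee_pos"][2]],0,16)])
E
```

```text
now [0.4912 0.138  0.0476] yaw -0.01 tilt 0.01
8 [[-0.07,0.0,0.0],[-0.07,0.0,0.0],[-0.07,0.0,0.0],[-0.07,0.0,0.0],[-0.07,0.0,0.0],[-0.07,0.0,0.0],[-0.07,0.0,0.0],[-0.07,0.0,0.0]] [[0.0,0.0,0.0],[0.0,0.0,0.0],[0.0,0.0,0.0],[0.0,0.0,0.0],[0.0,0.0,0.0],[0.0,0.0,0.0],[0.0,0.0,0.0],[0.0,0.0,0.0]]
8 [[-0.07,0.0,0.0],[-0.07,0.0,0.0],[-0.07,0.0,0.0],[-0.07,0.0,0.0],[-0.07,-0.005,0.0],[-0.065,0.0,0.0],[-0.07,-0.005,0.0],[-0.065,0.0,0.0]] [[0.0,0.0,0.0],[0.0,0.0,0.0],[0.0,0.0,0.0],[0.0,0.0,0.0],[0.0,0.0,0.0],[0.0,0.0,0.0],[0.0,0.0,0.0],[0.0,0.0,0.0]]
end [ 0.4892 -0.084   0.0476]
```

Request:
{"fn": "play_rows", "kwargs": {"claw": [1,1,1,1,1,1,1,1], "delta_pos": [[-0.02,0,0],[-0.05,0,0],[-0.07,0,0],[-0.07,0,0],[-0.07,0,0],[-0.07,0,0],[-0.07,0,0],[-0.07,0,0]], "delta_rot": [[0,0,0],[0,0,0],[0,0,0],[0,0,0],[0,0,0],[0,0,0],[0,0,0],[0,0,0]], "squeeze": 35}}

```text
time: 15.6
ee_pos: [0.4909, 0.039, 0.0475]
eef_rot: [0.707, 0.707, -0.0, -0.0]
ft_force: [-0.4, 2.9, -0.1]
width: 0.0173
grip_force: 35.0
```

```bash
python3 - <<'E'
from h import *;from bench import r
s=r.read_state();print(s["joint_positions"],s["torque"])
plan(r,[([.489,-.084,.0476],0,10)])
cv2.imwrite("pics/s2.png",r.camera("scene")["pixels"][100:320,150:450,::-1].repeat(2,0).repeat(2,1))
E
```

```text
[ 0.48068809  0.31020534 -0.72714989  1.96193174  0.25018426  0.95977124
 -0.36852407] [ 0.5605114  -0.1353726  -0.04136937]
now [0.4909 0.039  0.0475] yaw -0.04 tilt 0.01
8 [[-0.06,0.0,0.0],[-0.06,0.0,0.0],[-0.06,0.0,0.0],[-0.06,0.0,0.0],[-0.06,0.0,0.0],[-0.065,0.0,0.0],[-0.06,0.0,0.0],[-0.065,-0.005,0.0]] [[0.0,0.0,0.0],[0.0,0.0,0.0],[0.0,0.0,0.0],[0.0,0.0,0.0],[0.0,0.0,0.0],[0.0,0.0,0.0],[0.0,0.0,0.0],[0.0,0.0,0.0]]
2 [[-0.06,0.0,0.0],[-0.065,-0.005,0.0]] [[0.0,0.0,0.0],[0.0,0.0,0.0]]
end [ 0.4888 -0.084   0.0475]
```

View pics/s2.png

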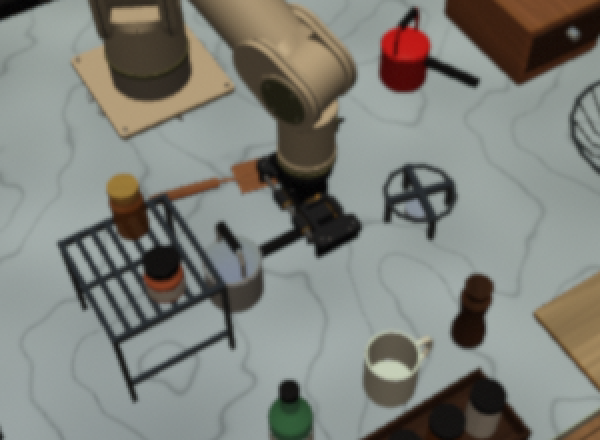

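The pot, at (235,265), is half inside the open end and upright, with its handle straight out. The jars are untouched and there is clearance, so I keep sliding.

Request:
{"fn": "play_rows", "kwargs": {"claw": [1,1,1,1,1,1], "delta_pos": [[-0.06,0,0],[-0.06,0,0],[-0.06,0,0],[-0.06,0,0],[-0.06,0,0],[-0.06,0,0]], "delta_rot": [[0,0,0],[0,0,0],[0,0,0],[0,0,0],[0,0,0],[0,0,0]]}}

```text
time: 16.25
ee_pos: [0.491, -0.033, 0.0475]
eef_rot: [0.707, 0.707, -0.0, -0.0]
ft_force: [0.1, 2.4, 0.2]
width: 0.0173
grip_force: 35.0
```

```bash
python3 - <<'E'
from h import *;from bench import r
s=r.read_state();print(s["joint_positions"],s["torque"])
plan(r,[([.489,-.084,.0476],0,5)])
cv2.imwrite("pics/s3.png",r.camera("scene")["pixels"][100:320,150:450,::-1].repeat(2,0).repeat(2,1))
E
```

```text
[ 0.59637319  0.30121935 -0.69163769  1.96411243  0.23384975  0.95582481
 -0.20970735] [ 0.56645605 -0.05859068  0.01150029]
now [ 0.491  -0.033   0.0475] yaw -0.02 tilt 0.01
5 [[-0.05,0.0,0.0],[-0.05,-0.005,0.0],[-0.05,0.0,0.0],[-0.055,-0.005,0.0],[-0.05,0.0,0.0]] [[0.0,0.0,0.0],[0.0,0.0,0.0],[0.0,0.0,0.0],[0.0,0.0,0.0],[0.0,0.0,0.0]]
end [ 0.489  -0.084   0.0475]
```

View pics/s3.png

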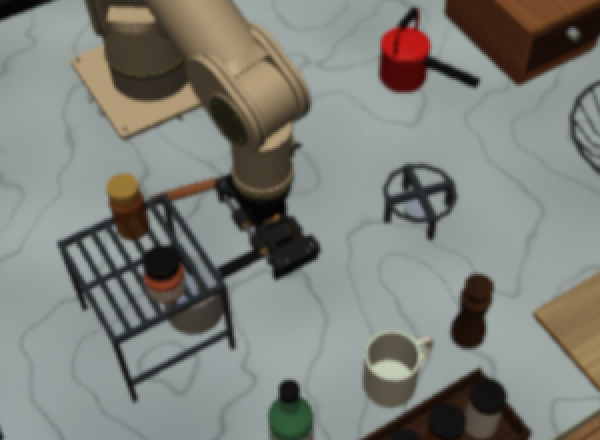

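The pot is almost wholly under the shelf at (195,305), with the gripper clear of the shelf edge. About 51 mm to go.

Request:
{"fn": "play_rows", "kwargs": {"claw": [1,1,1,1,1,1,1,1], "delta_pos": [[-0.05,0,0],[-0.05,0,0],[-0.05,0,0],[-0.05,0,0],[-0.035,0,0],[-0.02,0,0],[0,0,0],[0,0,0]], "delta_rot": [[0,0,0],[0,0,0],[0,0,0],[0,0,0],[0,0,0],[0,0,0],[0,0,0],[0,0,0]]}}

```text
time: 17.1
ee_pos: [0.491, -0.0838, 0.0475]
eef_rot: [0.707, 0.707, -0.0, 0.0]
ft_force: [-0.1, -2.2, -0.4]
width: 0.0174
grip_force: 35.0
```

Request:
{"fn": "play_rows", "kwargs": {"claw": [0,0,0,0,0,0,0,0], "delta_pos": [[0,0,0],[0,0,0],[0,0,0],[0,0,0],[0,0,0],[0,0,0],[0,0,0],[0,0,0]], "delta_rot": [[0,0,0],[0,0,0],[0,0,0],[0,0,0],[0,0,0],[0,0,0],[0,0,0],[0,0,0]]}}

```text
time: 17.9
ee_pos: [0.4911, -0.083, 0.0476]
eef_rot: [0.707, 0.707, 0.0, 0.0]
ft_force: [0.0, -0.0, 0.3]
width: 0.0737
grip_force: 0.0
```

Request:
{"fn": "play_rows", "kwargs": {"claw": [0,0,0,0,0,0,0,0], "delta_pos": [[0.05,0,0],[0.15,0,0],[0.2,0,0],[0.2,0,-0.05],[0.2,0,-0.2],[0,0,-0.2],[0,0,-0.2],[0,0,0]], "delta_rot": [[0,0,0],[0,0,0],[0,0,0],[0,0,0],[0,0,0],[0,0,0],[0,0,0],[0,0,0]]}}

```text
time: 18.7
ee_pos: [0.4936, 0.0743, 0.1779]
eef_rot: [0.707, 0.708, 0.003, 0.003]
ft_force: [0.8, -0.0, 0.6]
width: 0.0873
grip_force: 0.0
```

```bash
python3 - <<'E'
from h import *;from bench import r
c=r.camera("top");np.savez("t3.npz",**c)
a=cv2.resize(c["pixels"][150:250,330:460],(780,600),interpolation=cv2.INTER_CUBIC)[:,:,::-1]
cv2.imwrite("pics/t3.png",cv2.convertScaleAbs(a,alpha=1.5))
for P in([.489,-.082,.073],[.489,-.22,.152]):
  u=proj(c,P);print((u-[330,150])*6)
E
```

```text
[228.65964209 315.74396689]
[512.06450168 318.95600815]
```

View pics/t3.png

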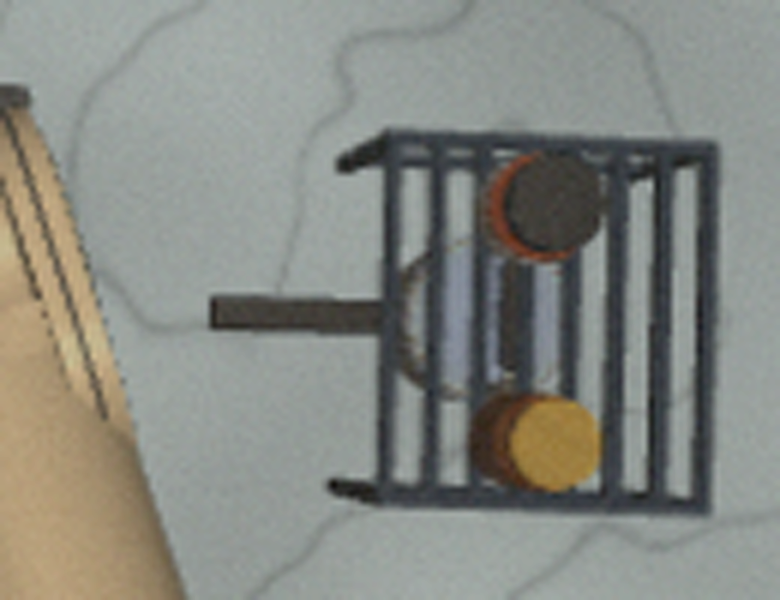

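The pot's overhead grip shows at (517,318), close to the predicted (512,319) for an axis at y≈-0.22. The handle sticks straight out of the end to (210,312), the jars are in place and the arm is clear.

```bash
python3 -c "
from bench import r
print(r.close_job())"
```

```text
the job is handed in; nothing more can be done
None
```

The pot was lifted off the stand, set on the counter, slid in and left upright beneath the wire shelf, about 11 mm from its centre, handle straight out and nothing else moved; the job was handed in after about 19 s, and no verdict was returned.

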